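# Post a spent battery through the swing flap of a collection bin

### The arm

A 6-joint arm with a two-finger parallel gripper is mounted at the origin on the work surface. World frame = base frame: x ahead of the robot, y to its left, z up, the work surface at z = 0. Lengths are in m, angles in rad, forces in N, time in s.
With the tool pointing down it reaches from about 0.375 to 0.975 m from the base axis. Payload 3.8 kg.
Tool frame: the origin (TCP) lies on the mounting face of the last link; the fingertips stand 173 mm ahead of it and the grasp point (between the pads) lies 155 mm ahead of it; z points along the fingers, y is the direction in which the jaws open and shut (so a half turn about z gives the same grasp; the last joint's range is limited). The gripper opens to 85 mm and grips with 20 to 120 N. Pads are 22 mm wide; open, the fingers measure 114 mm over their backs; the gripper's body (76 mm by 85 mm) begins 54 mm behind the grasp point. The pads swing forward as they close: fully open they stand 13 mm farther back than shut.
Start: joints at [-1.214, 0.264, 1.604, -0, 1.274, -0.037], TCP at [0.259, -0.623, 0.405] pointing down, gripper open.
Joint ranges: [-2.63, 2.63], [-0.94, 2.18], [0.31, 2.57], [-1.31, 4.45], [0, 2.66], [-2.55, 2.55]. Speed limits (rad/s): [2.57, 2.57, 3.14, 3.14, 3.14, 3.14].

### API

Orientations are given as a rotation vector (axis times angle).
In Python, from workcell import bot gives the robot as it stands.
- The arm moves only by the shell command python3 -m jog 'ROWS' [FORCE]. ROWS is JSON, a list that holds one entry, the list of rows, each a list of 7 numbers: the closure, from 0 (fully open) to 1 (shut), then the shift along the tool's x, y, z in cm, then the turn, a rotation vector about the tool's x, y, z in rad. A call has 1 to 12 rows; each row is the pose to reach, as a shift and turn from the pose commanded when the call began, along the tool's axes at that moment; what a row does not reach only later rows make up. A row lasts 1/8 s, in which the tool goes at most 62.5 mm and 10.7 degrees, less where a joint would pass 70% of its speed; a pose out of reach is approached as far as the arm can. A call with a gripper value outside its range is refused whole. The fingers move at their own pace and stop on an object; FORCE is the grip in N (left out, the last holds). Time passes only in rows, so rows that repeat a pose let the fingers close. It gives the time, the measured TCP pose, the force and the opening at its end, in the units of the state.
- bot.read_state(): the state, without advancing time (a new reading comes with each control period).
- bot.read_camera(name): name is "side" or "top" or "wrist"; returns the picture (480x640x3 uint8, red, green, blue); there is no depth.
- bot.camera_model(name): a dict with "intrinsics" (3x3 intrinsics, pixels), "rvec" (rotation vector, rad) and "tvec" (3), from world to camera coordinates, as OpenCV has them. Camera axes: x right, y down, z forward; pixel columns grow to the right and rows downward; lengths in m; the calibration is good to about 2 mm. A picture is of the moment at which its call begins: read the wrist's pose just before it. camera_model takes no time and is no camera call; for the wrist camera it gives the pose at the moment of the call.
- bot.finish_job(): hands the job in, once; it reports no verdict.
The state is a dict: "time": time; "q": joint angles; "joint_vel": joint speeds; "joint_torque": joint torques, N m; "tool_pos": TCP position; "tcp_rot": TCP orientation; "wrist_force": force on the tool from outside, world axes, zero at the start; "torque": the same for the moment, N m; "width": opening from 0.0 (shut) to 1.0 (fully open).
Only numpy, scipy, OpenCV 4.12 (cv2) and the standard library are available. Lean on these libraries where they do the work, as an engineer would, in place of code of your own. Each camera call takes 0.05 s, during which the arm holds its last target.

### The job

Put the spent block battery that lies on the bin's feed shelf into the battery collection bin: with one finger push the self-closing flap sideways and hold it open, and with the other finger push the battery through the slot until it drops inside. Then let the flap swing shut and move clear. Only push the battery, never pick it up or lift it, and leave everything else on the bench where it is.

Things in the scene. Friction and masses are not known exactly. Their poses are not given: they have to be found in the camera images.
- mouth (a point): Middle of the slot's lower edge in the bin's flat front (plane x = 0), 100 mm above the bench. x points level into the bin (the way the battery goes), z up, y left when looking in. Slot 36 mm wide (y -18 to 18), 30 mm high (z -2 to 28), in a 4 mm wall. A finger from above cannot pass the front, but once the battery's rear end is level with the front it tips in and falls by itself.
- bin_floor (a point): Middle of the bin's inner floor, 95 mm below the shelf's top; axes as the mouth. The bin is a grey steel box with a pale translucent top, fixed to the bench, 170 mm wide, 162 mm deep, 144 mm high; its place and heading differ each time (mouth's x 90 to 130 degrees left of straight ahead of the robot).
- shelf_end (a point): Middle of the outer end of the narrow steel feed shelf before the slot, on its top, 102 mm before the front; axes as the mouth. Shelf 40 mm wide; it ends 8 mm before the front. Along each side runs a guide 5 mm high, from 8 to 78 mm before the front, 30 mm apart. Beside the shelf there is only air down to the bench.
- flap (a joint): Flap angle: 0 shut, stop at 0.75 rad; the slot is free for the battery from 0.46 rad (0.5 to 0.6 is comfortable). A spring shuts it: some 2 N sideways at slot height starts it, 3.5 N holds it open. The flap is folded steel sheet: a cover 44 wide, 38 high, 3 mm thick, centred 4 mm before the front, and a long upright wing along the shelf's right (-y) side. Pushing towards the bin does not open it.
- pivot (a point): Point on the flap's pivot axis, 80 mm below the mouth; the axis is level, along the mouth's x. So the flap swings in the plane of the bin's front: its top goes to -y (and down a little) as the angle grows.
- wing_end (a point): Middle of the wing's inner (+y) face at its end farthest from the bin. Shut, in mouth axes: x -120, y -22, z 31 mm; moves with the flap. Wing 3 thick, 46 high (z 8 to 54 shut), 118 mm long (x -120 to -2). A finger pressing its inner face to -y anywhere opens the flap, and can slide along it to the bin. At 0.52 rad that face leans out by 0.52 rad and is at y -76, 8 mm above the shelf's top.
- battery: The spent block battery to post: black block, 48 mm long (x), 26 wide, 17.5 mm high, about 45 g, steel band and two terminals at its bin end. Origin: centre of its underside. It lies flat on the shelf between the guides, long side along the mouth's x, its centre 41 to 58 mm before the bin's front.
- spare_mid (a point): Centre of another such battery lying on the bench beside the shelf: a bystander.
- cassette_mid (a point): Centre of a flat grey tape cassette, 100 x 64 x 12 mm, lying on the bench: a bystander.
- screwdriver_mid (a point): Middle of a screwdriver lying on the bench: a bystander.
- jar_mid (a point): Centre of a small glass jar with steel lid, 56 mm wide, 70 mm high: a bystander.
- driver_mid (a point): Centre of a bare loudspeaker driver standing on its magnet, 100 mm wide, 47 mm high: a bystander.
- mug_mid (a point): Centre of a white mug, 80 mm wide, 90 mm high: a bystander.
Not all that is in view belongs to the job. Leave any yellow look-alike of the battery alone.

How it is judged:
On the way, in this order (a step that is already met when the one before it is completed fails the run):
1. a finger holds the flap open, with the battery still on the shelf (value of joint flap above 0.4 rad and contact force between the fingers and flap above 0.3 N and x of battery in the frame of mouth below -0.015 m), for 0.2 s.
2. the battery has dropped into the bin while a finger still holds the flap open (x of battery in the frame of mouth between 0.004 and 0.158 m and y of battery in the frame of mouth between -0.081 and 0.081 m and z of battery in the frame of mouth below -0.05 m and value of joint flap above 0.3 rad and contact force between the fingers and flap above 0.2 N), for 0.05 s.
At the end, for the whole second after the job is handed in: the battery lies at rest inside the bin, its centre at least 40 mm below the shelf's top and within the bin's walls; the flap is shut again (below 0.06 rad) (x of battery in the frame of mouth between 0.004 and 0.158 m and y of battery in the frame of mouth between -0.081 and 0.081 m and z of battery in the frame of mouth below -0.05 m and linear speed of battery below 0.02 m/s and value of joint flap below 0.06 rad); the robot touches nothing.
It fails at once if the battery is lifted (more than 20 mm above the shelf) (height (world z) of battery above 0.12 m).
It fails at once if the battery falls beside the shelf (height (world z) of battery below 0.08 m and x of battery in the frame of mouth below -0.02 m).
It fails at once if a bystander is moved by more than 25 mm (distance of any of spare_mid, cassette_mid, screwdriver_mid, jar_mid, driver_mid, mug_mid from where it was at the start of the episode above 0.025 m).
It also fails if it takes over 38 s, if anything falls off the work surface, if the arm or the gripper's body presses on something with over 40 N, if the wrist force passes 120 N, or if a joint passes its speed limit or range.

## Working session

There is one attempt and no reset: what is moved stays moved. The work goes in short steps, Python scripts to look and compute and a shell command to move; the robot and the scene stay as the last step left them, time stands still between calls to the robot, and variables do not carry over. Pictures are saved under pics/ and viewed, and the job is handed in when it is done.

```bash
ls; mkdir -p pics; python3 - <<'E'
from workcell import bot
import cv2
s=bot.read_state();print({k:s[k] for k in('time','tool_pos','tcp_rot','width','wrist_force')})
for n in('side','top'):
    cv2.imwrite(f'pics/{n}0.png',bot.read_camera(n)[:,:,::-1]); print(n,bot.camera_model(n))
E
```

```text
pics
{'time': 0.0, 'tool_pos': array([ 0.25889125, -0.62299532,  0.40334315]), 'tcp_rot': array([-3.07868959e+00, -6.14223949e-01,  5.39510872e-04]), 'width': 0.9996062250818861, 'wrist_force': array([ 0.08341036, -0.82478675, -0.11667614])}
side {'intrinsics': array([[538.18378351,   0.        , 311.57678918],
       [  0.        , 538.18378351, 239.49852786],
       [  0.        ,   0.        ,   1.        ]]), 'rvec': array([ 2.48212617, -0.2398064 ,  0.0982126 ]), 'tvec': array([-0.55260357,  0.08094312,  1.04027804])}
top {'intrinsics': array([[503.53810427,   0.        , 320.99078301],
       [  0.        , 503.53810427, 231.58946905],
       [  0.        ,   0.        ,   1.        ]]), 'rvec': array([ 2.1711612 , -2.20852691,  0.09971735]), 'tvec': array([-0.07180615,  0.56068799,  1.03143945])}
```

View pics/side0.png

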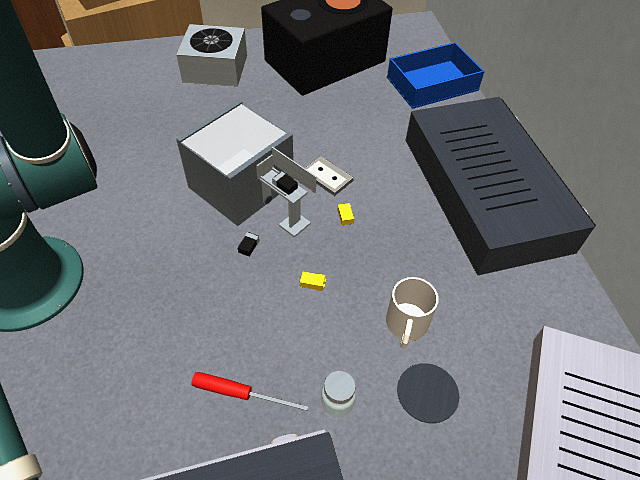

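View pics/top0.png

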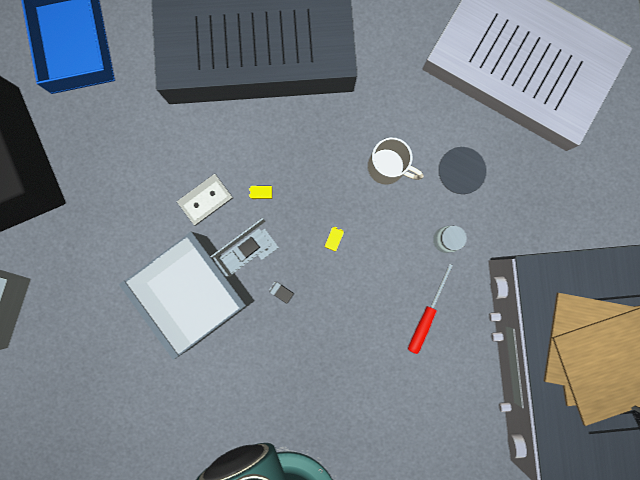

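The feed shelf is at top (245,248) and side (288,185), with a black battery on it. Two other black or yellow blocks could be confused with it: the spare, on the bench at top (282,292), and the yellow look-alikes at top (261,192) and (334,238). The one on the shelf fits the description. I'll enlarge to confirm.

```bash
python3 - <<'E'
import cv2
a=cv2.imread('pics/top0.png')[200:360,110:300];b=cv2.imread('pics/side0.png')[90:250,170:360]
cv2.imwrite('pics/c1.png',cv2.resize(a,None,fx=4,fy=3.7,interpolation=cv2.INTER_CUBIC)[:600,:800])
cv2.imwrite('pics/c2.png',cv2.resize(b,None,fx=4,fy=3.7,interpolation=cv2.INTER_CUBIC)[:600,:800])
E
```

```text
(no output)
```

View pics/c1.png

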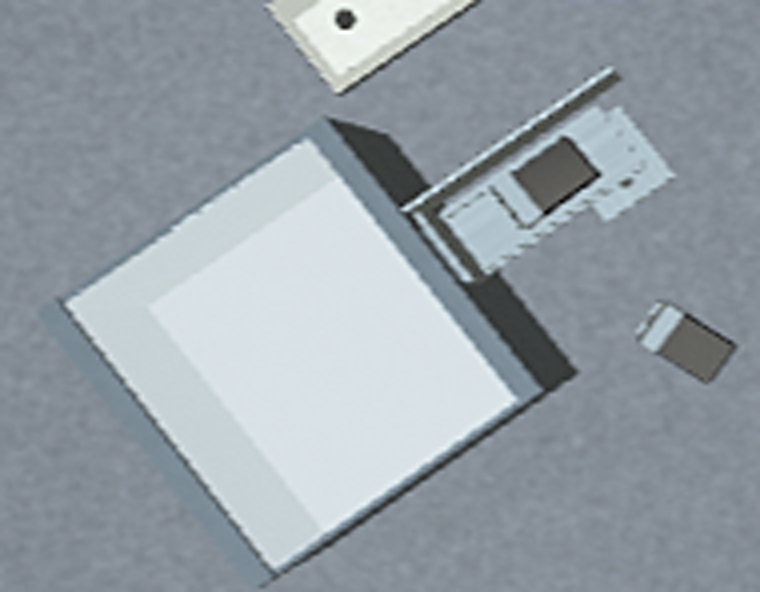

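View pics/c2.png

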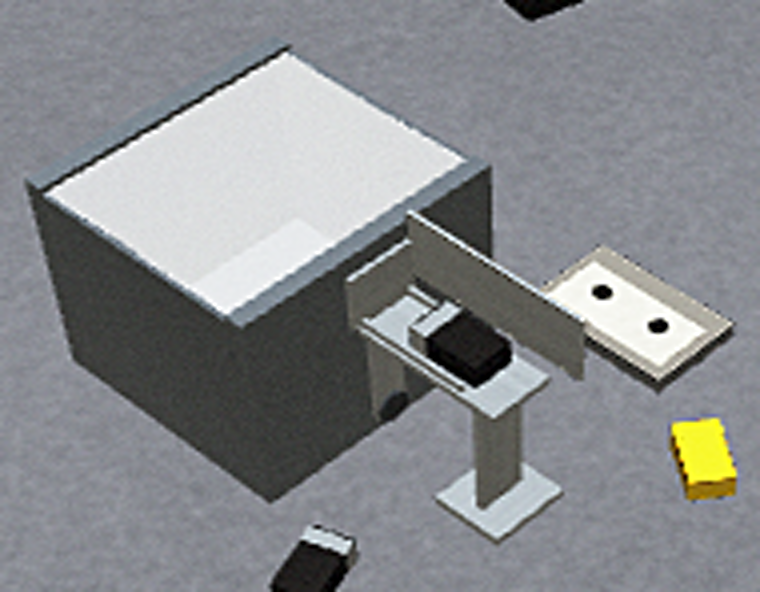

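Confirmed: the battery on the shelf is black with its steel band towards the bin, between the guides. The wing runs from (402,208) to (612,70) in the top crop. Next I'll compute the bin's front, shelf end, wing and battery by rays.

```bash
cat > h.py <<'E'
import numpy as np,cv2
def ray(m,uv):
    R=cv2.Rodrigues(np.array(m['rvec']))[0];t=np.array(m['tvec']).ravel()
    K=np.array(m['intrinsics']);d=R.T@np.linalg.inv(K)@np.r_[uv,1.];return -R.T@t,d/np.linalg.norm(d)
def onz(m,uv,z):
    c,d=ray(m,uv);return c+d*(z-c[2])/d[2]
def tri(m1,u1,m2,u2):
    c1,d1=ray(m1,u1);c2,d2=ray(m2,u2)
    s=np.linalg.lstsq(np.c_[d1,-d2],c2-c1,rcond=None)[0];p=c1+s[0]*d1;q=c2+s[1]*d2
    return (p+q)/2,np.linalg.norm(p-q)
def proj(m,P):
    return cv2.projectPoints(np.array(P,float).reshape(-1,3),np.array(m['rvec']),np.array(m['tvec']),np.array(m['intrinsics']),None)[0].reshape(-1,2)
E
python3 - <<'E'
from workcell import bot
from h import *
np.set_printoptions(precision=4,suppress=True)
T=bot.camera_model('top');S=bot.camera_model('side')
tc=lambda x,y:(x/4+110-.375,y/3.7+200-.365)
sc=lambda x,y:(x/4+170-.375,y/3.7+90-.365)
A=onz(T,tc(330,117),.144);B=onz(T,tc(545,390),.144)
C=onz(T,tc(60,300),.144);D=onz(T,tc(270,575),.144)
print('binTop',A,B,C,D,[np.linalg.norm(x) for x in(A-B,A-C,B-D,C-D)])
A2=onz(S,sc(490,165),.144);B2=onz(S,sc(235,325),.144);print('side',A2,B2,np.linalg.norm(A2-B2))
x=np.degrees(np.arctan2(*(A-B)[1::-1]));print('heading from front',x, 'sides',[np.degrees(np.arctan2(*v[1::-1])) for v in (C-A,D-B,D-C,A2-B2)])
E1=onz(T,tc(622,105),.1);E2=onz(T,tc(675,175),.1);print('shelf end',E1,E2,np.linalg.norm(E1-E2),(E1+E2)/2)
F1=onz(S,sc(550,380),.1);F2=onz(S,sc(497,417),.1);print('side',F1,F2,np.linalg.norm(F1-F2),(F1+F2)/2)
W1=onz(T,tc(402,208),.154);W2=onz(T,tc(612,70),.154);print('wing',W1,W2,np.linalg.norm(W1-W2),np.degrees(np.arctan2(*(W1-W2)[1::-1])))
V1=onz(S,sc(408,212),.154);V2=onz(S,sc(584,324),.154);print('wing',V1,V2,np.linalg.norm(V1-V2),np.degrees(np.arctan2(*(V1-V2)[1::-1])))
# battery top dark corners
P=[onz(T,tc(*p),.1175) for p in((568,138),(600,175),(540,214),(487,185))];print('bat',np.array(P))
E
```

```text
binTop [0.5546 0.1579 0.144 ] [0.418 0.06  0.144] [0.4661 0.2804 0.144 ] [0.3307 0.1845 0.144 ] [np.float64(0.16809674874649122), np.float64(0.1511550532528144), np.float64(0.15210104497845825), np.float64(0.16598179613676814)]
side [0.5534 0.1602 0.144 ] [0.4141 0.0633 0.144 ] 0.1696584605782805
heading from front 35.62946832619742 sides [np.float64(125.83669704355793), np.float64(125.03770382140961), np.float64(-144.69462419200542), np.float64(34.80566842282822)]
shelf end [0.5622 0.0278 0.1   ] [0.5251 0.0026 0.1   ] 0.04479275595830481 [0.5436 0.0152 0.1   ]
side [0.5609 0.038  0.1   ] [0.5308 0.0172 0.1   ] 0.03658362597937593 [0.5459 0.0276 0.1   ]
wing [0.5085 0.1228 0.154 ] [0.575  0.0271 0.154 ] 0.11661871291929232 124.78322898575745
wing [0.5058 0.1202 0.154 ] [0.5741 0.0243 0.154 ] 0.11774138770926683 125.49670259819507
bat [[0.5441 0.0518 0.1175]
 [0.5249 0.0369 0.1175]
 [0.5055 0.0653 0.1175]
 [0.5207 0.0902 0.1175]]
```

The front, wing and shelf agree in both views: heading about 125.3°, front middle about (0.485, 0.110). The shelf length in the top view was thrown off by the pedestal's foot. I'll check by projecting the known points, and work out the first move.

```bash
cat >> h.py <<'E'
from scipy.spatial.transform import Rotation as Ro
H=np.radians(125.3); MO=np.array([.485,.1104,.1])
MR=np.array([[np.cos(H),-np.sin(H),0],[np.sin(H),np.cos(H),0],[0,0,1.]])
def w(p): return MO+MR@np.array(p,float)/1000
def loc(P): return MR.T@(np.array(P)-MO)*1000
def toolR(lag=13,tilt=12):
    a=np.radians(lag); # tool axes in mouth frame
    x=np.array([np.cos(a),-np.sin(a),0]);y=np.array([-np.sin(a),-np.cos(a),0]);R=np.c_[x,y,[0,0,-1.]]
    # tilt about mouth -y.. so that tool z gains +x
    return MR@Ro.from_rotvec(np.radians(-tilt)*np.array([0,1.,0])).as_matrix()@R
def goal(mid,d=.165,lag=13,tilt=12):
    R=toolR(lag,tilt);return w(mid)-R[:,2]*d,R
def rel(s,P,R):
    R0=Ro.from_rotvec(s['tcp_rot']).as_matrix()
    return R0.T@(P-s['tool_pos'])*100, Ro.from_matrix(R0.T@R).as_rotvec()
E
python3 - <<'E'
from workcell import bot
from h import *
np.set_printoptions(precision=3,suppress=True)
for n in('top','side'):
    m=bot.camera_model(n);im=cv2.imread(f'pics/{n}0.png');im=cv2.resize(im,None,fx=4,fy=4,interpolation=cv2.INTER_CUBIC)
    def L(ps,c):
        q=(proj(m,[w(p) for p in ps])*4+1.5).astype(int);cv2.polylines(im,[q.reshape(-1,1,2)],False,c,1)
    L([(0,-85,44),(0,85,44),(162,85,44),(162,-85,44),(0,-85,44)],(0,0,255))
    L([(-8,-20,0),(-102,-20,0),(-102,20,0),(-8,20,0)],(0,255,0))
    L([(-2,-22,54),(-120,-22,54),(-120,-22,8)],(255,0,255))
    L([(-34,-13,17.5),(-82,-13,17.5),(-82,13,17.5),(-34,13,17.5),(-34,-13,17.5)],(255,255,0))
    c=(proj(m,w((-60,0,0)))[0]*4).astype(int);cv2.imwrite(f'pics/o_{n}.png',im[c[1]-250:c[1]+250,c[0]-350:c[0]+350])
s=bot.read_state();P,R=goal((-106,30,110));print(P,R);print(rel(s,P,R))
E
```

```text
[ 0.542 -0.021  0.371] [[-0.367  0.922 -0.12 ]
 [ 0.908  0.383  0.17 ]
 [ 0.203 -0.047 -0.978]]
(array([ 49.189, -44.703,   3.302]), array([ 0.195,  0.122, -1.56 ]))
```

View pics/o_top.png

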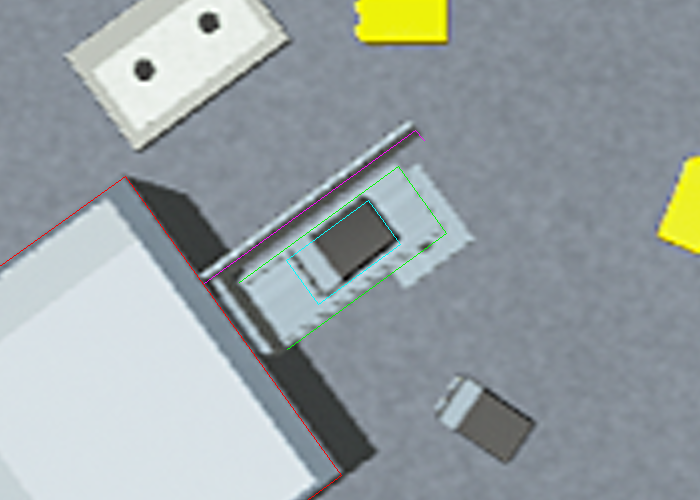

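View pics/o_side.png

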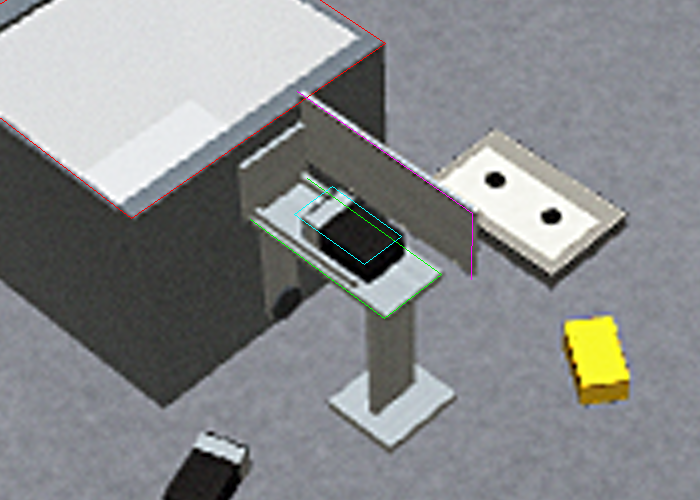

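The overlay fits within about 2 mm in both views. The battery's rear is at about -82 mm. Next I move to a hover above the shelf end, with the gripper partly closed.

```bash
python3 -m jog '[[[0.38,5,-4.5,0,0.02,0.01,-0.15],[0.38,10,-9,0,0.04,0.02,-0.3],[0.38,15,-13.5,0.5,0.06,0.04,-0.45],[0.38,20,-18,1,0.08,0.05,-0.6],[0.38,25,-22.5,1.5,0.1,0.06,-0.75],[0.38,30,-27,2,0.12,0.07,-0.9],[0.38,35,-32,2.5,0.14,0.08,-1.1],[0.38,40,-36.5,3,0.16,0.1,-1.25],[0.38,45,-41,3.3,0.18,0.11,-1.4],[0.38,49.2,-44.7,3.3,0.195,0.122,-1.56],[0.38,49.2,-44.7,3.3,0.195,0.122,-1.56],[0.38,49.2,-44.7,3.3,0.195,0.122,-1.56]]]' 20
python3 -m jog '[[[0.38,0,0,0,0,0,0],[0.38,0,0,0,0,0,0],[0.38,0,0,0,0,0,0],[0.38,0,0,0,0,0,0]]]'
python3 - <<'E'
from workcell import bot
from h import *
np.set_printoptions(precision=3,suppress=True)
s=bot.read_state();P,R=goal((-106,30,110));print(rel(s,P,R),s['width'],s['wrist_force'])
for n in('top','side','wrist'):
    im=bot.read_camera(n)[:,:,::-1]
    cv2.imwrite(f'pics/{n}1.png',im)
    if n!='wrist':
        m=bot.camera_model(n);c=proj(m,w((-90,20,100)))[0].astype(int);x0=max(c[0]-130,0);y0=max(c[1]-100,0)
        cv2.imwrite(f'pics/{n}1c.png',cv2.resize(im[y0:y0+200,x0:x0+260],None,fx=3,fy=3));print(n,x0,y0)
E
```

```text
time: 1.6
tool_pos: [0.5424, -0.0193, 0.3711]
tcp_rot: [-1.635, -2.449, -0.108]
wrist_force: [-0.4, 0.1, -0.4]
width: 0.619
time: 2.1
tool_pos: [0.5416, -0.0225, 0.3718]
tcp_rot: [-1.643, -2.446, -0.109]
wrist_force: [0.4, -0.3, -0.7]
width: 0.621
(array([0.093, 0.039, 0.06 ]), array([ 0.001,  0.002, -0.001])) 0.6208442109877864 [ 0.42  -0.299 -0.71 ]
top 131 147
side 156 62
```

View pics/side1c.png

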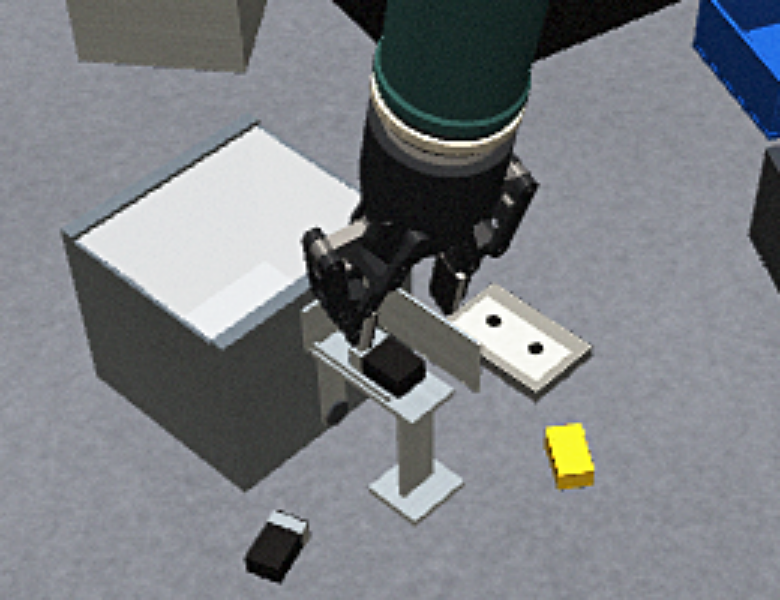

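View pics/wrist1.png

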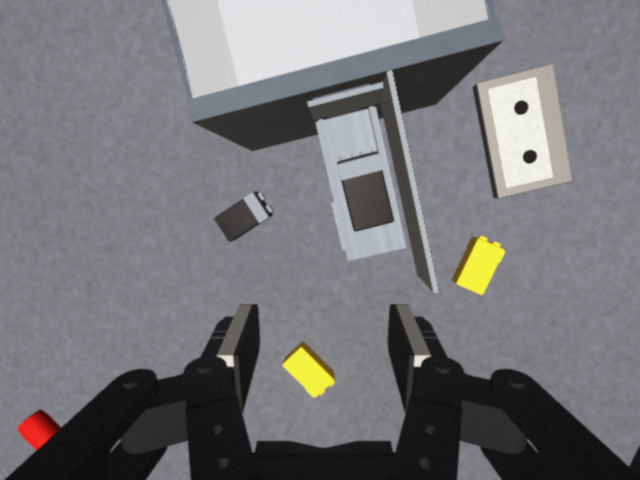

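View pics/top1c.png

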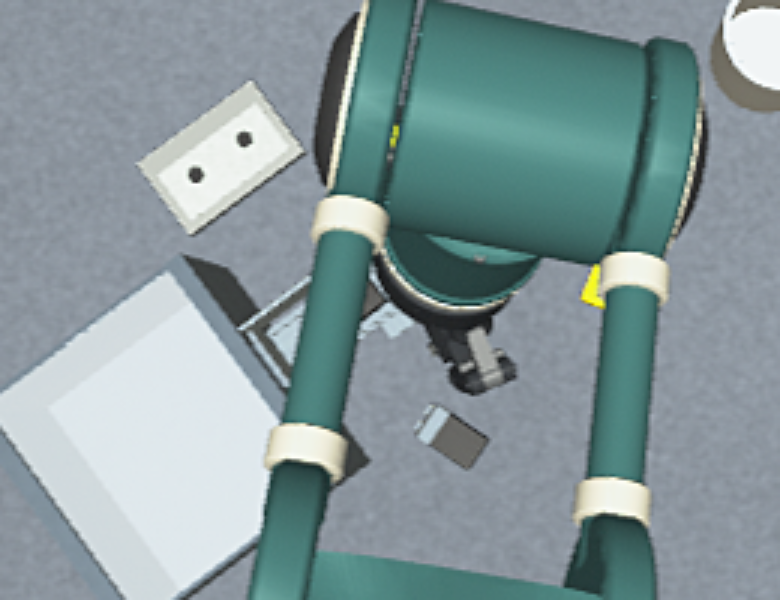

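Wrist view: the fingertips show at about (240,305) and (408,305), with the shelf and battery ahead at (368,200) and the wing end at (435,290). I'll convert the fingertip outlines into the tool frame to get the finger sizes.

```bash
python3 - <<'E'
from workcell import bot
from h import *
np.set_printoptions(precision=1,suppress=True)
s=bot.read_state();m=bot.camera_model('wrist');R0=Ro.from_rotvec(s['tcp_rot']).as_matrix()
for d in(.160,.168):
  for uv in((240,305),(257,305),(218,358),(240,375),(392,305),(409,305),(430,358),(405,370)):
    c,dd=ray(m,uv);c=R0.T@(c-s['tool_pos']);dd=R0.T@dd;print(d,uv,(c+dd*(d-c[2])/dd[2])*1000)
print('cam in tool',c*1000)
im=cv2.imread('pics/wrist1.png')[280:480,180:460];cv2.imwrite('pics/w1c.png',cv2.resize(im,None,fx=2.8,fy=2.8,interpolation=cv2.INTER_CUBIC))
E
```

```text
0.16 (240, 305) [ 13.1 -32.  160. ]
0.16 (257, 305) [ 13.1 -25.6 160. ]
0.16 (218, 358) [-10.3 -42.3 160. ]
0.16 (240, 375) [-18.3 -34.2 160. ]
0.16 (392, 305) [ 13.1  25.2 160. ]
0.16 (409, 305) [ 13.1  31.6 160. ]
0.16 (430, 358) [-10.3  41.5 160. ]
0.16 (405, 370) [-16.  32. 160.]
0.168 (240, 305) [  8.9 -34.  168. ]
0.168 (257, 305) [  8.9 -27.2 168. ]
0.168 (218, 358) [-16.  -44.9 168. ]
0.168 (240, 375) [-24.5 -36.2 168. ]
0.168 (392, 305) [  8.9  26.8 168. ]
0.168 (409, 305) [  8.9  33.6 168. ]
0.168 (430, 358) [-16.   44.1 168. ]
0.168 (405, 370) [-22.  34. 168.]
cam in tool [82.  -0.7 30.1]
```

View pics/w1c.png

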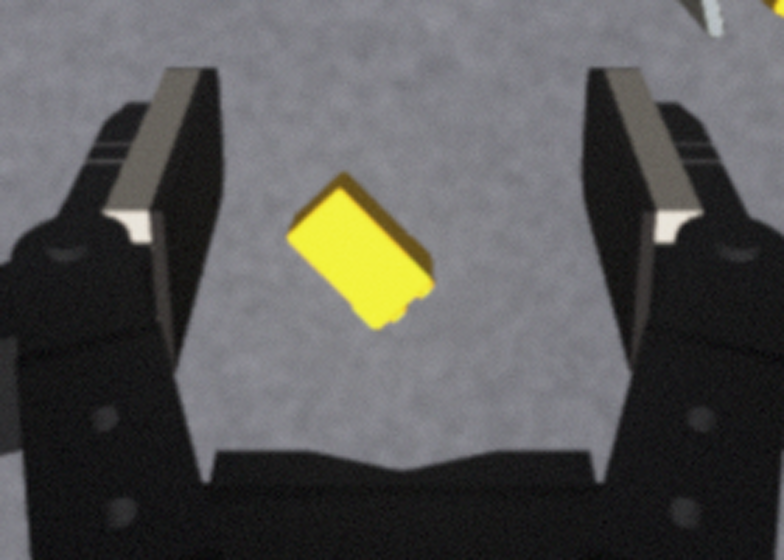

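The pads' front edge is at tool x≈+11, depth ≈164 mm, inner ±26 and outer ±33 to 41, matching the given sizes. Next I compute the descent and the tool-axis directions.

```bash
python3 - <<'E'
from workcell import bot
from h import *
np.set_printoptions(precision=2,suppress=True)
s=bot.read_state()
for mid in((-106,28,60),(-106,28,8)):
    print(mid,*rel(s,*goal(mid)))
R=toolR();
for k,v in zip('xyz',np.eye(3)): print('1cm mouth',k,R.T@MR@v)
E
```

```text
(-106, 28, 60) [-0.9   0.44  4.94] [ 0.  0. -0.]
(-106, 28, 8) [-1.94  0.68 10.03] [ 0.  0. -0.]
1cm mouth x [ 0.95 -0.22  0.21]
1cm mouth y [-0.22 -0.97  0.  ]
1cm mouth z [ 0.2  -0.05 -0.98]
```

```bash
python3 -m jog '[[[0.38,-0.5,0.3,2.5,0,0,0],[0.38,-0.9,0.44,4.9,0,0,0],[0.38,-0.9,0.44,4.9,0,0,0],[0.38,-0.9,0.44,4.9,0,0,0]]]'
python3 - <<'E'
from workcell import bot
from h import *
np.set_printoptions(precision=2,suppress=True)
s=bot.read_state();print(rel(s,*goal((-106,28,60))),s['wrist_force'])
im=bot.read_camera('wrist')[:,:,::-1];cv2.imwrite('pics/w2.png',im)
im=bot.read_camera('side')[80:240,200:400,::-1];cv2.imwrite('pics/s2.png',cv2.resize(im,None,fx=3.7,fy=3.7))
E
```

```text
time: 2.75
tool_pos: [0.5437, -0.0201, 0.3225]
tcp_rot: [-1.641, -2.447, -0.109]
wrist_force: [-0.4, -0.5, 1.0]
width: 0.618
(array([-0.03, -0.05,  0.11]), array([ 0.,  0., -0.])) [-0.44 -0.47  0.97]
```

View pics/w2.png

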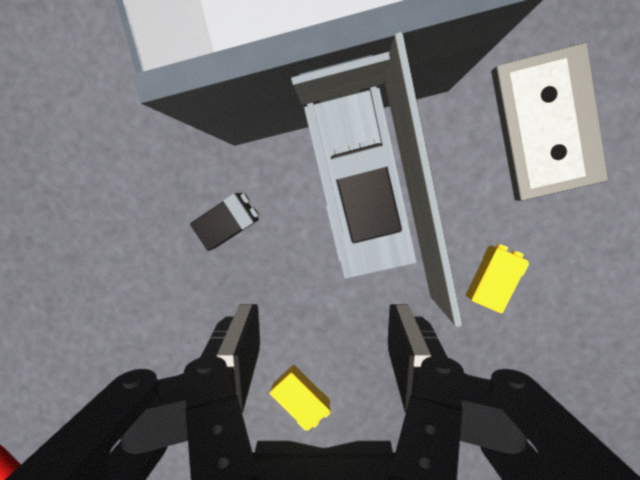

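View pics/s2.png

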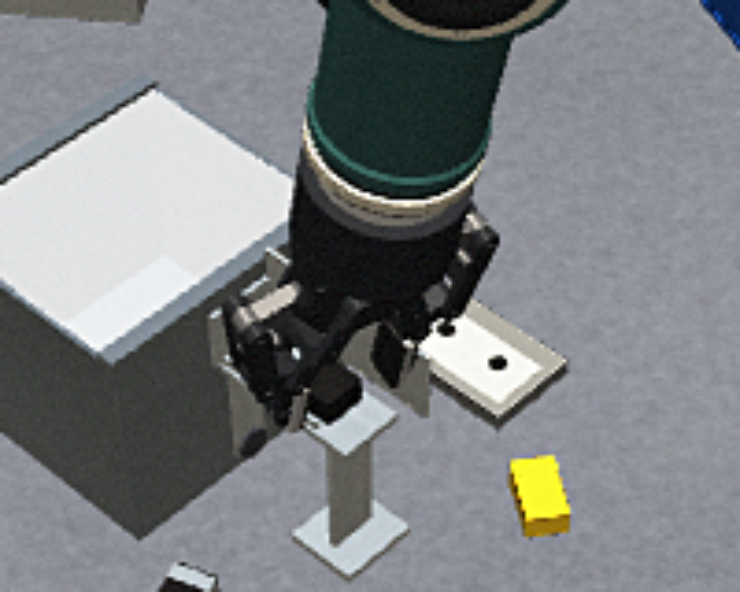

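The wing end is at (458,325) in the wrist view, just to the right of the right finger at (420,330), which will go down inside it. The battery is at (368,205), ahead of both fingers. Descending.

```bash
python3 -m jog '[[[0.38,-0.4,0.1,2,0,0,0],[0.38,-0.8,0.2,4,0,0,0],[0.38,-1.05,0.25,5.1,0,0,0],[0.38,-1.05,0.25,5.1,0,0,0],[0.38,-1.05,0.25,5.1,0,0,0]]]'
python3 - <<'E'
from workcell import bot
from h import *
np.set_printoptions(precision=2,suppress=True)
s=bot.read_state();print(rel(s,*goal((-106,28,8))),s['wrist_force'])
im=bot.read_camera('wrist')[:,:,::-1];cv2.imwrite('pics/w3.png',im)
im=bot.read_camera('side')[80:240,200:400,::-1];cv2.imwrite('pics/s3.png',cv2.resize(im,None,fx=3.7,fy=3.7))
E
```

```text
time: 3.48
tool_pos: [0.5434, -0.0202, 0.2701]
tcp_rot: [-1.641, -2.447, -0.108]
wrist_force: [-0.5, -1.5, -0.9]
width: 0.622
(array([-0.01, -0.02,  0.07]), array([ 0.,  0., -0.])) [-0.55 -1.5  -0.87]
```

View pics/w3.png

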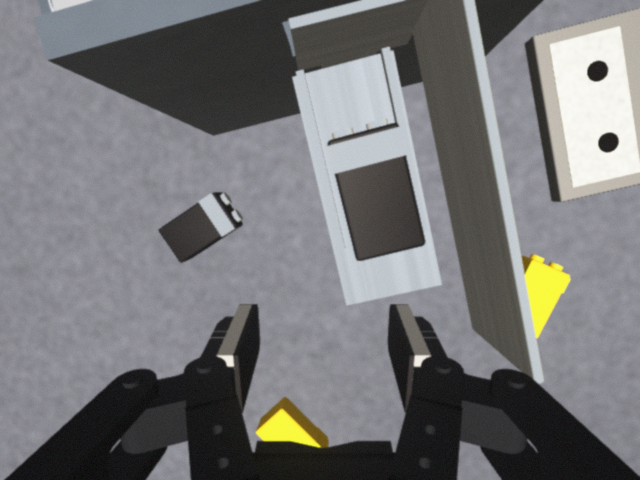

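View pics/s3.png

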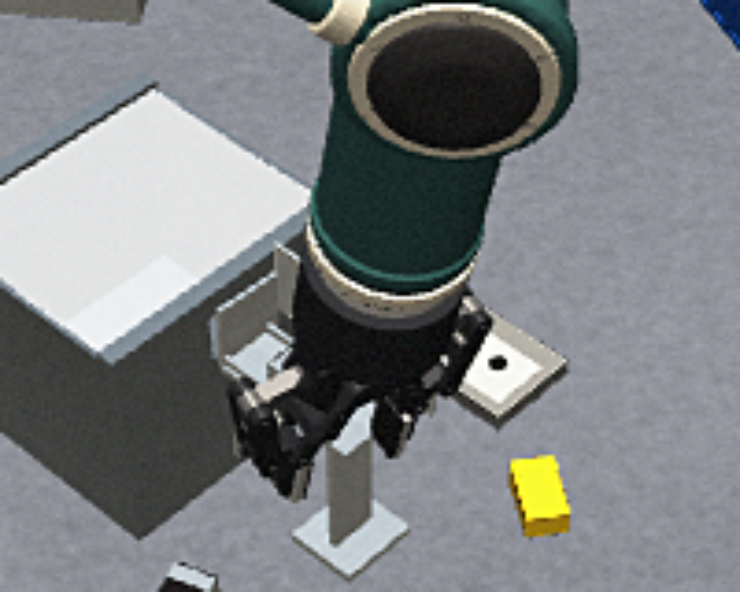

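```bash
python3 - <<'E'
from workcell import bot
from h import *
np.set_printoptions(precision=1,suppress=True)
m=bot.camera_model('wrist');s=bot.read_state();R0=Ro.from_rotvec(s['tcp_rot']).as_matrix()
print('wing low end',loc(onz(m,(475,327),.108)),'top end',loc(onz(m,(541,381),.154)))
print('bat rear top',loc(onz(m,(358,260),.1175)),loc(onz(m,(425,243),.1175)),'shelf end',loc(onz(m,(347,304),.1)),loc(onz(m,(441,285),.1)))
for p in((11,33,164),(11,41,164),(-11,33,164),(11,-33,164),(11,-26,164)): print(p,loc(s['tool_pos']+R0@np.array(p)/1000),proj(m,s['tool_pos']+R0@np.array(p)/1000))
E
```

```text
wing low end [-118.1  -30.1    8. ] top end [-117.6  -32.4   54. ]
bat rear top [-80.5   9.2  17.5] [-79.6 -15.6  17.5] shelf end [-100.9   17.5    0. ] [-101.   -21.9    0. ]
(11, 33, 164) [-103.4   -6.8   10.2] [[410.2 305. ]]
(11, 41, 164) [-105.2  -14.6    9.8] [[430.8 305. ]]
(-11, 33, 164) [-124.4   -1.9    5.8] [[406.3 353.5]]
(11, -33, 164) [-88.9  57.5  13.2] [[240. 305.]]
(11, -26, 164) [-90.4  50.7  12.9] [[258. 305.]]
```

The wrist view puts everything about 2 mm to -y and about 1.5 mm to +x of my model. Finger clearance to the battery is 9 mm. Now I swing the flap, first part.

```bash
python3 -m jog '[[[0.38,0.2,0.7,0.3,0,0,0],[0.38,0.4,1.5,0.35,0,0,0],[0.38,0.6,2.3,0.35,0,0,0],[0.38,0.8,3.1,0.35,0,0,0],[0.38,1.1,3.83,0.35,0,0,0],[0.38,1.1,3.83,0.35,0,0,0],[0.38,1.1,3.83,0.35,0,0,0]]]'
python3 - <<'E'
from workcell import bot
from h import *
np.set_printoptions(precision=2,suppress=True)
s=bot.read_state();print('F mouth',MR.T@s['wrist_force'],s['width'],rel(s,*goal((-103,-12,5))))
im=bot.read_camera('wrist')[:,:,::-1];cv2.imwrite('pics/w4.png',im)
im=bot.read_camera('side')[80:240,200:400,::-1];cv2.imwrite('pics/s4.png',cv2.resize(im,None,fx=3.7,fy=3.7))
E
```

```text
time: 4.45
tool_pos: [0.5746, 0.0053, 0.267]
tcp_rot: [-1.641, -2.447, -0.11]
wrist_force: [-1.3, 0.5, 2.4]
width: 0.617
F mouth [1.15 0.8  2.36] 0.6173323753677996 (array([-0.  , -0.04,  0.07]), array([0., 0., 0.]))
```

View pics/w4.png

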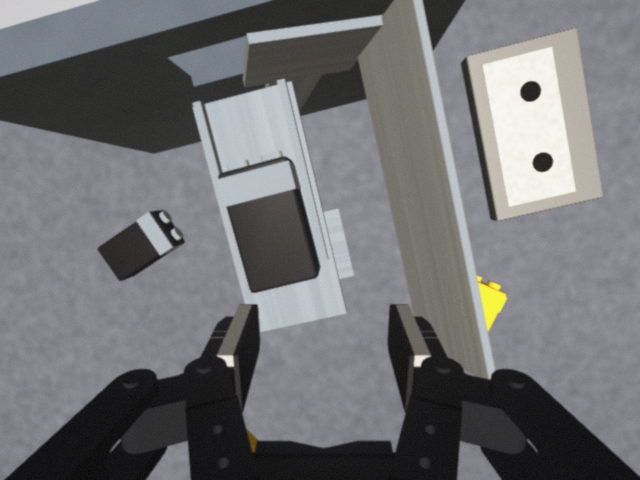

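View pics/s4.png

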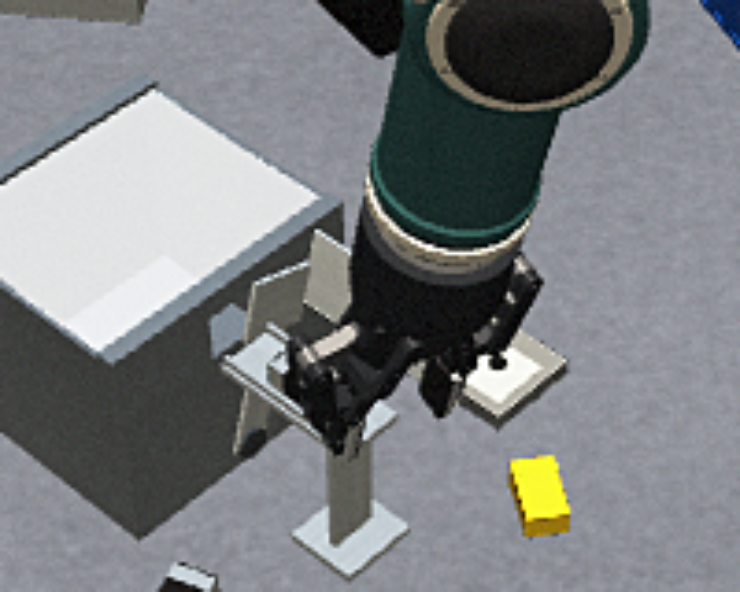

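The flap is opening: the cover moved aside to (310,50), the slot is partly showing at (205,65), and the battery is untouched at (270,235). I'll estimate the angle from the wing's top end corner at (491,377).

```bash
cat >> h.py <<'E'
def wingpt(th,p):  # p in shut mouth axes -> world
    x,y,z=p;h=z+80;return w((x,y*np.cos(th)-h*np.sin(th),y*np.sin(th)+h*np.cos(th)-80))
def angle(m,uv,p):
    ths=np.linspace(0,.8,801);d=[np.linalg.norm(proj(m,wingpt(t,p))[0]-uv) for t in ths];i=int(np.argmin(d));return ths[i],d[i]
E
python3 - <<'E'
from workcell import bot
from h import *
m=bot.camera_model('wrist')
print(angle(m,(491,377),(-120,-25,54)),angle(m,(383,16),(-5,-22,31)), angle(m,(247,36),(-5,22,31)),angle(m,(243,84),(-5,22,-7)))
E
```

```text
(np.float64(0.3), np.float64(10.102842040333037)) (np.float64(0.311), np.float64(17.874178257004342)) (np.float64(0.306), np.float64(15.097475564524693)) (np.float64(0.312), np.float64(7.47950399836771))
```

About 0.30 rad. Next I finish opening to about 0.53 rad, widening the gripper a little so the other finger is behind the battery's middle.

```bash
python3 -m jog '[[[0.35,0.15,0.7,0.1,0,0,0],[0.32,0.3,1.4,0.1,0,0,0],[0.29,0.46,2.13,0.1,0,0,0],[0.29,0.46,2.13,0.1,0,0,0],[0.29,0.46,2.13,0.1,0,0,0]]]'
python3 - <<'E'
from workcell import bot
from h import *
np.set_printoptions(precision=2,suppress=True)
s=bot.read_state();print('F mouth',MR.T@s['wrist_force'],s['width'])
im=bot.read_camera('wrist')[:,:,::-1];cv2.imwrite('pics/w5.png',im)
im=bot.read_camera('side')[80:240,200:400,::-1];cv2.imwrite('pics/s5.png',cv2.resize(im,None,fx=3.7,fy=3.7))
E
```

```text
time: 5.18
tool_pos: [0.5923, 0.018, 0.2656]
tcp_rot: [-1.641, -2.446, -0.109]
wrist_force: [-2.4, 0.3, 1.0]
width: 0.71
F mouth [1.65 1.81 1.04] 0.7103344086999248
```

View pics/w5.png

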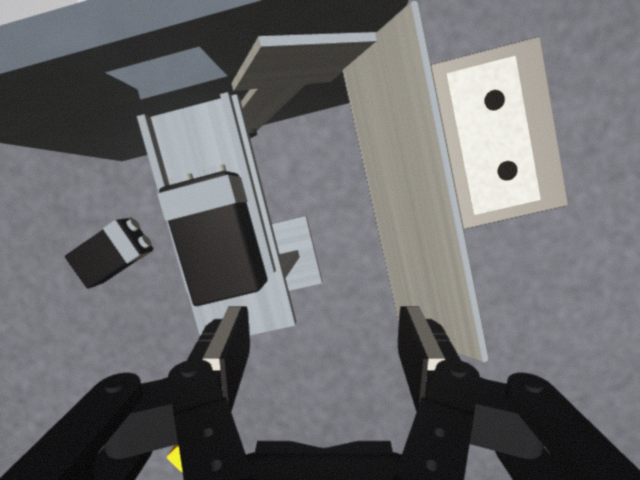

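View pics/s5.png

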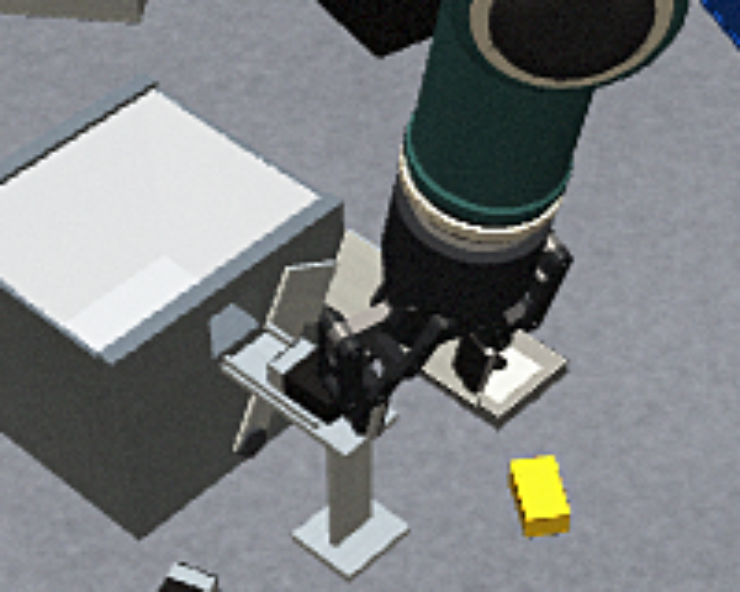

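```bash
python3 - <<'E'
from workcell import bot
from h import *
np.set_printoptions(precision=1,suppress=True)
m=bot.camera_model('wrist');s=bot.read_state();R0=Ro.from_rotvec(s['tcp_rot']).as_matrix()
print(angle(m,(486,360),(-120,-25,54)),angle(m,(376,36),(-5,-22,31)), angle(m,(262,40),(-5,22,31)),angle(m,(233,88),(-5,22,-7)))
print('bat rear top',loc(onz(m,(195,306),.1175)),loc(onz(m,(267,286),.1175)),'shelf end',loc(onz(m,(198,340),.1)),loc(onz(m,(295,324),.1)))
for p in((11,-37,163),(11,-30,163),(11,40,163)): print(p,loc(s['tool_pos']+R0@np.array(p)/1000),proj(m,s['tool_pos']+R0@np.array(p)/1000))
E
```

```text
(np.float64(0.523), np.float64(2.716782243592324)) (np.float64(0.526), np.float64(14.189710317378848)) (np.float64(0.533), np.float64(14.042088831580426)) (np.float64(0.537), np.float64(7.334035489167173))
bat rear top [-80.8   9.3  17.5] [-79.1 -18.5  17.5] shelf end [-98.9  19.7   0. ] [-100.5  -21.8    0. ]
(11, -37, 163) [-85.2  -0.4  10.1] [[229.1 306.3]]
(11, -30, 163) [-86.8  -7.3   9.8] [[247.3 306.3]]
(11, 40, 163) [-102.2  -75.5    6.6] [[428.9 306.3]]
```

The flap is at 0.53 rad, held open, and the finger is centred behind the battery (corner at y≈0, z≈10 mm). Pushing the first 60 mm along the mouth's x.

```bash
python3 -m jog '[[[0.29,0.47,-0.11,0.1,0,0,0],[0.29,0.95,-0.22,0.21,0,0,0],[0.29,1.5,-0.35,0.33,0,0,0],[0.29,2.1,-0.49,0.46,0,0,0],[0.29,2.7,-0.63,0.6,0,0,0],[0.29,3.3,-0.77,0.73,0,0,0],[0.29,3.9,-0.91,0.86,0,0,0],[0.29,4.5,-1.05,1.0,0,0,0],[0.29,5.1,-1.19,1.13,0,0,0],[0.29,5.7,-1.32,1.26,0,0,0],[0.29,5.7,-1.32,1.26,0,0,0]]]'
python3 - <<'E'
from workcell import bot
from h import *
np.set_printoptions(precision=1,suppress=True)
s=bot.read_state();print('F mouth',MR.T@s['wrist_force'],s['width'])
m=bot.camera_model('wrist');im=bot.read_camera('wrist')[:,:,::-1];cv2.imwrite('pics/w6.png',im)
R0=Ro.from_rotvec(s['tcp_rot']).as_matrix()
for p in((11,-37,163),(11,40,163)): print(p,loc(s['tool_pos']+R0@np.array(p)/1000))
im=bot.read_camera('side')[80:240,200:400,::-1];cv2.imwrite('pics/s6.png',cv2.resize(im,None,fx=3.7,fy=3.7))
E
```

```text
time: 6.65
tool_pos: [0.557, 0.0672, 0.2651]
tcp_rot: [-1.64, -2.446, -0.109]
wrist_force: [-0.9, -0.8, 1.8]
width: 0.708
F mouth [-0.1  1.2  1.8] 0.7078682786002962
(11, -37, 163) [-24.5  -0.1   9.6]
(11, 40, 163) [-41.4 -75.1   6. ]
```

View pics/w6.png

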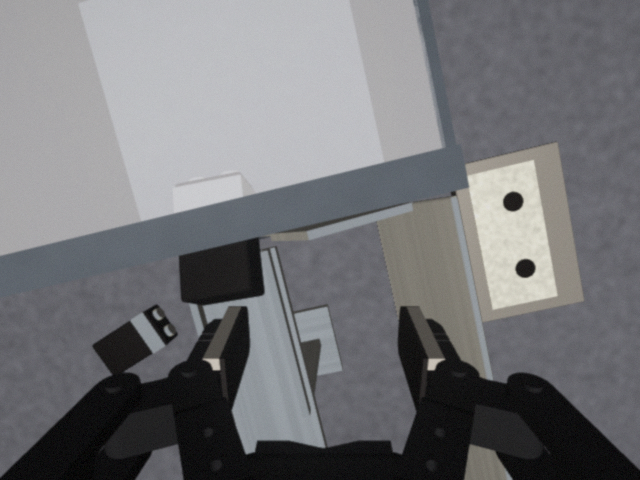

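View pics/s6.png

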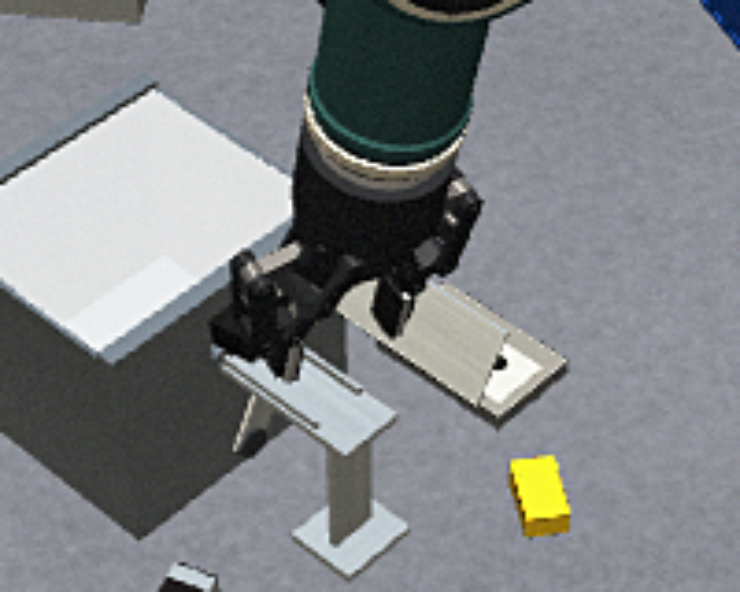

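The battery is sliding straight in: its front shows through the pale top at (210,190) and its rear is at (222,300). Pushing on up to the front.

```bash
python3 -m jog '[[[0.29,0.5,-0.12,0.11,0,0,0],[0.29,1.0,-0.23,0.22,0,0,0],[0.29,1.5,-0.35,0.33,0,0,0],[0.29,2.0,-0.46,0.44,0,0,0],[0.29,2.4,-0.56,0.53,0,0,0],[0.29,2.4,-0.56,0.53,0,0,0],[0.29,2.4,-0.56,0.53,0,0,0]]]'
python3 - <<'E'
from workcell import bot
from h import *
np.set_printoptions(precision=1,suppress=True)
s=bot.read_state();print('F mouth',MR.T@s['wrist_force'],s['width'])
m=bot.camera_model('wrist');im=bot.read_camera('wrist')[:,:,::-1];cv2.imwrite('pics/w7.png',im)
R0=Ro.from_rotvec(s['tcp_rot']).as_matrix()
for p in((11,-37,163),(11,40,163)): print(p,loc(s['tool_pos']+R0@np.array(p)/1000))
im=bot.read_camera('side')[80:240,200:400,::-1];cv2.imwrite('pics/s7.png',cv2.resize(im,None,fx=3.7,fy=3.7))
E
```

```text
time: 7.62
tool_pos: [0.5426, 0.0874, 0.2651]
tcp_rot: [-1.64, -2.446, -0.109]
wrist_force: [-1.8, -0.0, 1.6]
width: 0.711
F mouth [1.  1.5 1.6] 0.7107347121236217
(11, -37, 163) [ 0.3 -0.1  9.6]
(11, 40, 163) [-16.7 -75.1   5.9]
```

View pics/w7.png

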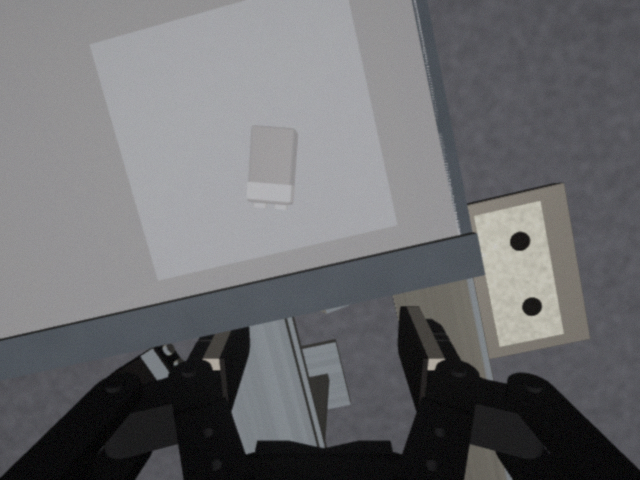

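View pics/s7.png

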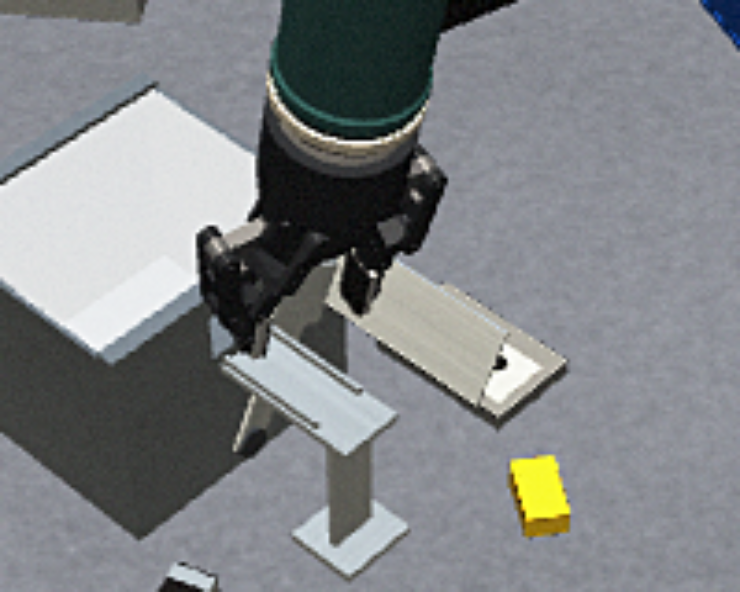

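The battery has dropped: it lies on the bin floor, seen through the top at (272,165), with the finger still holding the flap open. I'll hold briefly, then retrace: back, then +y letting the flap close, then up.

```bash
python3 -m jog '[[[0.29,0,0,0,0,0,0],[0.29,0,0,0,0,0,0],[0.29,-1,0.23,-0.22,0,0,0],[0.29,-2,0.46,-0.44,0,0,0],[0.29,-3,0.7,-0.66,0,0,0],[0.29,-4,0.93,-0.88,0,0,0],[0.29,-5,1.16,-1.1,0,0,0],[0.29,-6,1.39,-1.32,0,0,0],[0.29,-7,1.62,-1.54,0,0,0],[0.29,-8,1.85,-1.76,0,0,0],[0.29,-8,1.85,-1.76,0,0,0]]]'
python3 -m jog '[[[0.29,-0.2,-0.85,0,0,0,0],[0.29,-0.4,-1.7,0,0,0,0],[0.29,-0.6,-2.55,0,0,0,0],[0.29,-0.8,-3.4,0,0,0,0],[0.29,-1,-4.25,0,0,0,0],[0.29,-1.2,-5.1,0,0,0,0],[0.29,-1.4,-5.95,0,0,0,0],[0.29,-1.54,-6.8,0,0,0,0],[0.29,-1.54,-6.8,0,0,0,0],[0.29,-1.54,-6.8,0,0,0,0]]]'
python3 - <<'E'
from workcell import bot
from h import *
cv2.imwrite('pics/w8.png',bot.read_camera('wrist')[:,:,::-1])
E
```

```text
time: 9.1
tool_pos: [0.5922, 0.0175, 0.2656]
tcp_rot: [-1.643, -2.447, -0.108]
wrist_force: [-0.5, -3.7, 1.0]
width: 0.71
time: 10.35
tool_pos: [0.5338, -0.0215, 0.2648]
tcp_rot: [-1.641, -2.445, -0.108]
wrist_force: [-0.4, -0.6, -0.1]
width: 0.711
```

View pics/w8.png

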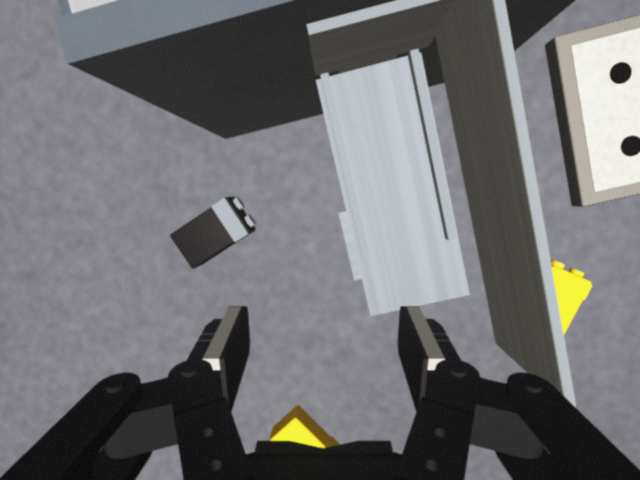

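The shelf is empty and the flap is shut, with a gap between the wing (510,330) and the right finger (430,320). Moving up and away.

```bash
python3 -m jog '[[[0.29,0.8,-0.2,-3.9,0,0,0],[0.29,1.6,-0.4,-7.8,0,0,0],[0.29,2.4,-0.6,-11.8,0,0,0],[0.29,-2,-0.6,-12.8,0,0,0],[0.29,-7,-0.6,-13.8,0,0,0],[0.29,-12,-0.6,-14.8,0,0,0],[0.29,-17,-0.6,-15.8,0,0,0],[0.29,-17,-0.6,-15.8,0,0,0],[0.29,-17,-0.6,-15.8,0,0,0],[0.29,-17,-0.6,-15.8,0,0,0]]]'
python3 - <<'E'
from workcell import bot
from h import *
for n in('top','side'): cv2.imwrite(f'pics/{n}9.png',bot.read_camera(n)[:,:,::-1])
s=bot.read_state();print(s['time'],s['wrist_force'],s['joint_vel'].round(3))
a=cv2.imread('pics/top9.png')[150:360,110:370];b=cv2.imread('pics/side9.png')[90:250,170:360]
cv2.imwrite('pics/c9.png',cv2.resize(a,None,fx=2.8,fy=2.8));cv2.imwrite('pics/d9.png',cv2.resize(b,None,fx=3.7,fy=3.7))
E
```

```text
time: 11.65
tool_pos: [0.6099, -0.2035, 0.386]
tcp_rot: [-1.639, -2.446, -0.109]
wrist_force: [-0.3, -0.1, 0.5]
width: 0.71
11.75 [ 0.07523668  0.30711935 -0.03692098] [-0.004 -0.002 -0.004 -0.002 -0.001 -0.003]
```

View pics/c9.png

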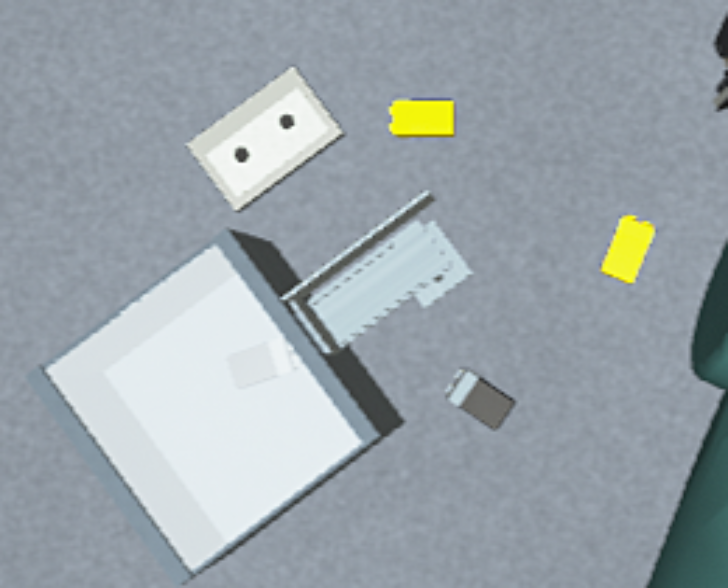

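View pics/d9.png

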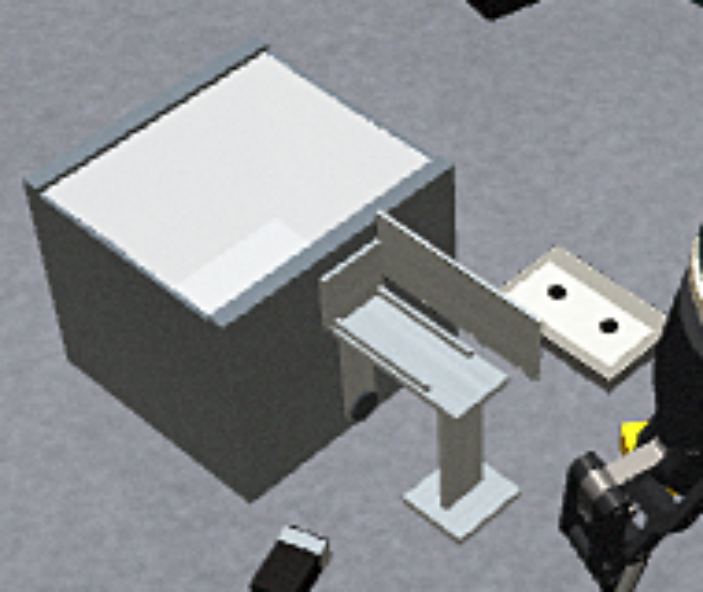

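View pics/side9.png

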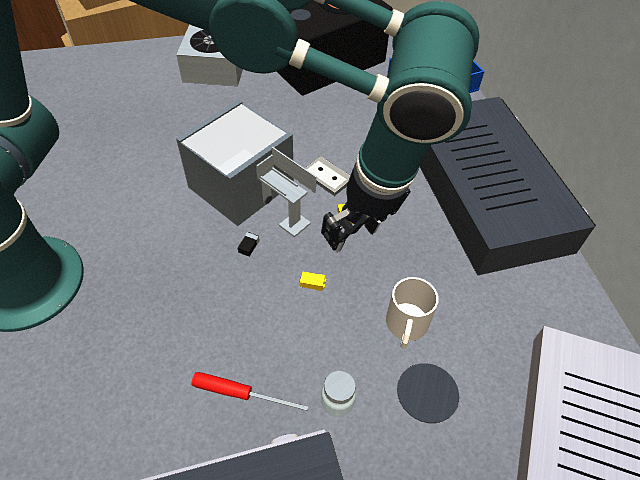

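The battery is inside the bin, seen through the top at (260,362) in the top crop. The shelf is empty, the flap is shut, the bystanders haven't moved and the arm is clear and still. Handing in.

```bash
python3 -c "
from workcell import bot
bot.finish_job()"
```

```text
the job is handed in; nothing more can be done
```

The battery is in the bin and the job is handed in, at about 11.8 s of the 38 s allowed. `finish_job()` reports no verdict.

**What I did:** I lowered the part-closed gripper behind the battery. One finger swung the wing to about 0.53 rad and held it while the other pushed the battery about 85 mm through the slot, until it dropped. I then backed out along the same path so the flap closed gently, and moved clear.

**Last checks:**
- **Battery and shelf:** The top view shows the battery on the bin floor through the pale top, and the shelf is empty. I did not measure its resting height or speed.
- **Flap:** It looks shut in the top and side views.
- **Bystanders:** They look unmoved by eye in the side view; I did not measure them.
- **Robot:** The arm is clear and still, with wrist force under 0.5 N.

**Disagreements:**
- **Wrist camera:** It placed the shelf and battery about 2 mm further to -y and 1 to 2 mm further to +x than the fixed cameras. I allowed for that.
- **Shelf end:** My first reading in the top view was wrong because I took the pedestal's foot for it. I used the side view and the wing instead.

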